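# Line up the pin canisters by size

### The job

Line up the four brass pin canisters in order of size on the wooden strip's four ring marks: the largest on the mark next to the iron bevel gear, then each smaller one in turn, ending with the smallest next to the copper cup holder. Stand each canister upright in the middle of its mark without tipping any over, and leave the gear and the cup holder where they are.

Things in the scene. Friction and masses are not known exactly. Their poses are not given: they have to be found in the camera images.
- largest (a point): The largest of four closed, screw-top brass pin canisters, each a plain upright cylinder with a knurled lid of the same width: 58 mm across, 70 mm tall, 0.4 kg give or take 30 percent, loose, standing on the bench at the start beyond the strip as seen from the robot. The point is its centre, 35 mm above its underside; z up along its axis.
- second (a point): The second-largest of four closed, screw-top brass pin canisters, each a plain upright cylinder with a knurled lid of the same width: 48 mm across, 60 mm tall, 0.27 kg give or take 30 percent, loose, standing on the bench at the start beyond the strip as seen from the robot. The point is its centre, 30 mm above its underside; z up along its axis.
- third (a point): The third-largest of four closed, screw-top brass pin canisters, each a plain upright cylinder with a knurled lid of the same width: 38 mm across, 50 mm tall, 0.17 kg give or take 30 percent, loose, standing on the bench at the start beyond the strip as seen from the robot. The point is its centre, 25 mm above its underside; z up along its axis.
- smallest (a point): The smallest of four closed, screw-top brass pin canisters, each a plain upright cylinder with a knurled lid of the same width: 28 mm across, 40 mm tall, 0.09 kg give or take 30 percent, loose, standing on the bench at the start beyond the strip as seen from the robot. The point is its centre, 20 mm above its underside; z up along its axis.
- mark_1: Ring mark with a centre dot, the robot's left (+y) end of the row of four on a fixed dark wooden strip (90 x 310 mm, 6 mm thick, lying on the bench). Flat inlay, pale metal ring 64 mm outside and 55 mm inside; marks are 75 mm apart. Origin: centre of the mark on the strip's top face, 6 mm above the bench; its y axis runs along the row to the robot's left, x across the strip, z up.
- mark_2: Ring mark with a centre dot, second from the left of the row of four on a fixed dark wooden strip (90 x 310 mm, 6 mm thick, lying on the bench). Flat inlay, pale metal ring 64 mm outside and 55 mm inside; marks are 75 mm apart. Origin: centre of the mark on the strip's top face, 6 mm above the bench; its y axis runs along the row to the robot's left, x across the strip, z up.
- mark_3: Ring mark with a centre dot, third from the left of the row of four on a fixed dark wooden strip (90 x 310 mm, 6 mm thick, lying on the bench). Flat inlay, pale metal ring 64 mm outside and 55 mm inside; marks are 75 mm apart. Origin: centre of the mark on the strip's top face, 6 mm above the bench; its y axis runs along the row to the robot's left, x across the strip, z up.
- mark_4: Ring mark with a centre dot, the robot's right (-y) end of the row of four on a fixed dark wooden strip (90 x 310 mm, 6 mm thick, lying on the bench). Flat inlay, pale metal ring 64 mm outside and 55 mm inside; marks are 75 mm apart. Origin: centre of the mark on the strip's top face, 6 mm above the bench; its y axis runs along the row to the robot's left, x across the strip, z up.
- gear: Dark iron bevel gear, 70 mm across, 30 mm tall, 0.5 kg, loose, standing on the bench just off one end of the strip (either end, about 88 mm from the nearest mark's centre). It shows where the row of canisters begins. Origin: centre of its underside.
- cup_holder: Open copper cup holder with two short side pins, 58 mm across (70 mm over the pins), 50 mm tall, 0.3 kg, loose, standing on the bench just off the other end of the strip. Origin: centre of its underside. (Also on the bench, low and well out of the way at the sides: a black-handled awl to the right, a clamp screw to the left.)
Not all that is in view belongs to the job. Leave any purple or red look-alike of the gear alone.

How it is judged:
By the outcome, as a careful person would: the job done as asked, in the order asked, and still so for the second after the job is handed in, with the robot touching nothing.
It also fails if it takes over 112 s, if anything falls off the work surface, if the arm or the gripper's body presses on something with over 40 N, if the wrist force passes 120 N, or if a joint passes its speed limit or range.

### The arm

A 6-joint arm with a two-finger parallel gripper is mounted at the origin on the work surface. World frame = base frame: x ahead of the robot, y to its left, z up, the work surface at z = 0. Lengths are in m, angles in degrees, forces in N, time in s.
With the tool pointing down it reaches from about 0.4 to 0.825 m from the base axis. Payload 7 kg.
Tool frame: the origin (TCP) lies midway between the tips of the shut fingers; the grasp point (between the pads) lies 19 mm behind it (r.grasp_offset is the distance from the TCP to the grasp point, in m); z points along the fingers, x is the direction in which the jaws open and shut, and the axes are right-handed (so a half turn about z gives the same grasp; the last joint's range is limited). The gripper opens to 88 mm and grips with 3 to 60 N. Pads are 19 mm wide; open, the fingers measure 130 mm over their backs; the gripper's body (78 mm by 193 mm) begins 47 mm behind the grasp point.
Start: joints at [88.986, 20.546, 0.682, 0, -70.136, -16.507], TCP at [0.203, 0.644, 0.227] pointing down, gripper open.
Joint ranges: [-176.03, 176.03], [-82.01, 121.73], [-58.28, 71.71], [-173.87, 95.51], [-174.79, -0.11], [-173.66, 173.66]. Speed limits (degrees/s): [136.94, 136.94, 172.46, 180, 180, 180].

### API

Orientations are given as [roll, pitch, yaw] about the fixed x, y, z axes, in that order (R = Rz(yaw) Ry(pitch) Rx(roll)).
In Python, from plant import r gives the robot as it stands.
- The arm moves only by the tool step_arm, never from a script. Its argument "deltas" is a list of rows, each a list of 7 numbers: the turn, a rotation vector about the tool's x, y, z in rad, then the shift along the tool's x, y, z in mm, then the opening, from -1 (shut) to 1 (fully open), so that 0 is half open. In form: [[ax, ay, az, x, y, z, grip], ...]. A call has 1 to 10 rows; each row shifts and turns the pose as measured when the row begins, along the tool's axes as they then stand; what a row does not reach is not made up. A row lasts 1/10 s, in which the tool goes at most 50 mm and 8.59 degrees, less where a joint would pass 70% of its speed; a pose out of reach is approached as far as the arm can. A call with a gripper value outside its range is refused whole. The fingers move at their own pace and stop on an object; "squeeze" is the grip in N (left out, the last holds). Time passes only in rows, so rows that do not move let the fingers close. It gives the time, the measured TCP pose, the force and the opening at its end, in the units of the state.
- r.get_state(): the state, without advancing time (a new reading comes with each control period).
- r.capture(name): name is "scene" or "top" or "wrist"; returns the picture (384x512x3 uint8, red, green, blue); there is no depth.
- r.camera_info(name): a dict with "vertical_fov" (degrees; the focal length in pixels is half the picture's height over the tangent of half this angle, whatever the lens; pixels are square), "cx", "cy" (the principal point, pixels), "view" (4x4, takes a point from world to camera coordinates). Camera axes: x right, y down, z forward; pixel columns grow to the right and rows downward; lengths in m; the calibration is good to about 2 mm. A picture is of the moment at which its call begins: read the wrist's pose just before it. camera_info takes no time and is no camera call; for the wrist camera it gives the pose at the moment of the call.
- r.close_job(): hands the job in, once; it reports no verdict.
The state is a dict: "time_s": time; "joints": joint angles; "qd": joint speeds; "joint_torque": joint torques, N m; "tcp_pos": TCP position; "eef_rot": TCP orientation; "contact_force": force on the tool from outside, world axes, zero at the start; "moment": the same for the moment, N m; "gripper_width": finger opening in m.
Only numpy, scipy, OpenCV 4.12 (cv2) and the standard library are available. Lean on these libraries where they do the work, as an engineer would, in place of code of your own. Each camera call takes 0.05 s, during which the arm holds its last target.

## Working session

There is one attempt and no reset: what is moved stays moved. The work goes in short steps, Python scripts to look and compute and a tool call to move; the robot and the scene stay as the last step left them, time stands still between calls to the robot, and variables do not carry over. Pictures are saved under pics/ and viewed, and the job is handed in when it is done.

Besides the shell and the picture viewer there is one more tool, called after "Request:" by a JSON object that holds its "op" and its "data". step_arm: Moves the arm, as the interface text tells. Its arguments: {"type":"object","properties":{"deltas":{"type":"array","items":{"type":"array","items":{"type":"number"}}},"squeeze":{"type":"number"}},"required":["deltas"]}

```bash
ls; mkdir -p pics; python3 - <<'E'
from plant import r
import cv2
print(r.get_state())
for n in ("scene","top"):
    i=r.camera_info(n);print(n,i)
    cv2.imwrite(f"pics/{n}0.png",r.capture(n)[:,:,::-1])
E
```

```text
pics
{'time_s': 0.0, 'joints': array([ 8.89845222e+01,  2.05924886e+01,  6.32339694e-01, -2.03404230e-02,
       -7.01356632e+01, -1.65079873e+01]), 'qd': array([ 0.02959955, -0.0529373 ,  0.08547776, -0.00142723,  0.0548033 ,
        0.10285237]), 'joint_torque': array([ 3.26777138e-05, -5.82707405e+01,  2.93048108e+01,  6.99691325e+00,
        6.94245362e-03, -1.66459645e-04]), 'tcp_pos': array([0.20310463, 0.64319187, 0.22559921]), 'eef_rot': array([-1.79991105e+02, -9.72963584e-02, -1.07530400e+02]), 'contact_force': array([-0.13313444, -0.18331039,  0.19588202]), 'moment': array([ 0.02460466, -0.02024661, -0.01739239]), 'gripper_width': 0.08726456132362043}
scene {'vertical_fov': 51.13220480765462, 'cx': 255.20691234739857, 'cy': 186.88254645157355, 'view': array([[ 0.16447357,  0.98637577,  0.00335848, -0.15316841],
       [ 0.70778982, -0.11564783, -0.69689249, -0.32446345],
       [-0.68700947,  0.1169975 , -0.71716775,  1.2791349 ],
       [ 0.        ,  0.        ,  0.        ,  1.        ]])}
top {'vertical_fov': 51.012313387767605, 'cx': 253.33949004853218, 'cy': 196.3401809707303, 'view': array([[ 0.01054736, -0.99987565, -0.01172325,  0.06838776],
       [-0.98960257, -0.00875577, -0.14356217,  0.51135387],
       [ 0.14344167,  0.01311556, -0.98957186,  1.02027907],
       [ 0.        ,  0.        ,  0.        ,  1.        ]])}
```

View pics/scene0.png

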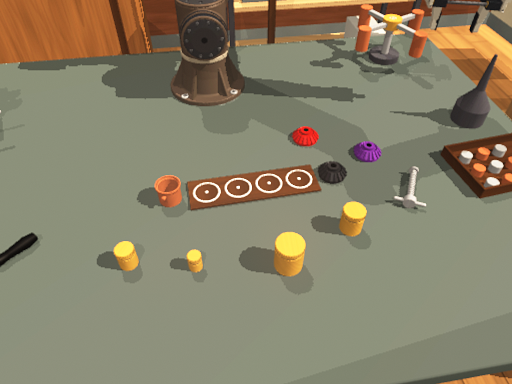

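View pics/top0.png

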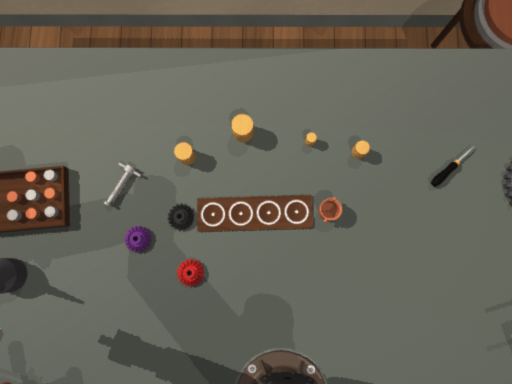

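The gear is the dark iron one at top (180,216), at the +y end. The look-alikes to leave alone are purple (138,239) and red (190,272). The cup holder is at (331,209). Canister lids in the top picture: largest (242,125), second (184,152), third (362,148), smallest (311,138). Next I'll check these in enlarged crops.

```bash
python3 - <<'E'
import cv2,numpy as np
im=cv2.imread("pics/top0.png")
cv2.imwrite("pics/t_a.png",cv2.resize(im[105:175,165:385],None,fx=3.6,fy=3.6,interpolation=cv2.INTER_CUBIC))
cv2.imwrite("pics/t_b.png",cv2.resize(im[180:250,160:360],None,fx=4,fy=4,interpolation=cv2.INTER_CUBIC))
im=cv2.imread("pics/scene0.png")
cv2.imwrite("pics/s_a.png",cv2.resize(im[155:285,105:375],None,fx=2.9,fy=2.9,interpolation=cv2.INTER_CUBIC))
E
```

```text
(no output)
```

View pics/t_a.png

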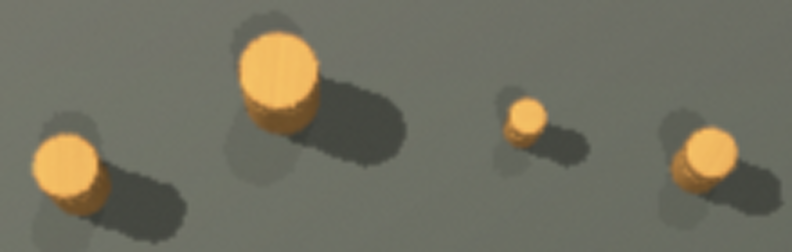

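View pics/t_b.png

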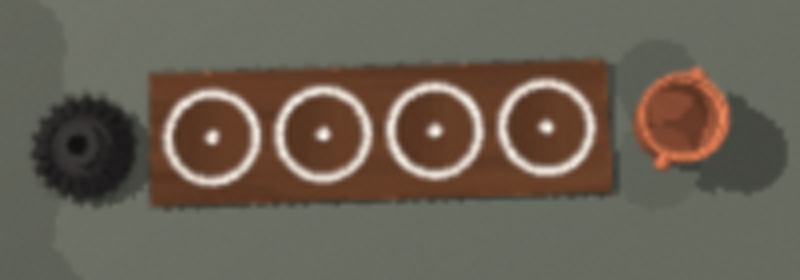

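View pics/s_a.png

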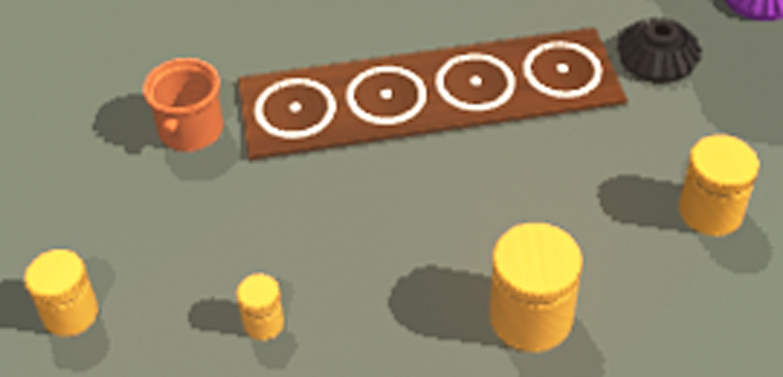

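```bash
cat > h.py <<'E'
import numpy as np,cv2
from plant import r
def ray(info,u,v,z):
    f=192/np.tan(np.radians(info["vertical_fov"]/2)); V=info["view"];R=V[:3,:3];c=-R.T@V[:3,3]
    d=R.T@np.array([(u-info["cx"])/f,(v-info["cy"])/f,1.0]); return (c+d*(z-c[2])/d[2])[:2]
def proj(info,p):
    f=192/np.tan(np.radians(info["vertical_fov"]/2)); V=info["view"]; q=V[:3,:3]@np.array(p)+V[:3,3]
    return f*q[0]/q[2]+info["cx"],f*q[1]/q[2]+info["cy"]
E
python3 - <<'E'
from h import *
t=r.camera_info("top");s=r.camera_info("scene")
def pa(x,y):return (x+.5)/3.6-.5+165,(y+.5)/3.6-.5+105
def pb(x,y):return (x+.5)/4-.5+160,(y+.5)/4-.5+180
def ps(x,y):return (x+.5)/2.9-.5+105,(y+.5)/2.9-.5+155
for n,a,b,z in [("L",(279,71),(537.5,258),.07),("S",(66,165),(724,161),.06),("T",(711,153),(56,273),.05),("s",(527,116),(259,292),.04)]:
    print(n,ray(t,*pa(*a),z).round(4),ray(s,*ps(*b),z).round(4))
for n,a,b in [("m1",(212,137),(562,68.5)),("m2",(323,134.5),(475.5,81)),("m3",(435,130.5),(386.5,94)),("m4",(547,127.5),(295,107.5))]:
    print(n,ray(t,*pb(*a),.006).round(4),ray(s,*ps(*b),.006).round(4))
print("gear",ray(t,*pb(84,148),.01).round(4),"cup",ray(t,*pb(682,117),.05).round(4))
E
```

```text
L [0.6958 0.1042] [0.697  0.1059]
S [0.6272 0.2587] [0.6284 0.2593]
T [ 0.6423 -0.2121] [ 0.6428 -0.2097]
s [ 0.6723 -0.0793] [ 0.6729 -0.0775]
m1 [0.4665 0.1829] [0.4649 0.1845]
m2 [0.4689 0.1082] [0.4678 0.1101]
m3 [0.4723 0.0329] [0.4707 0.0351]
m4 [ 0.475  -0.0424] [ 0.4739 -0.0402]
gear [0.4579 0.2682] cup [ 0.4779 -0.1252]
```

Request:
{"op": "step_arm", "data": {"deltas": [[0,0,0.14,0,0,0,1],[0,0,0.14,0,0,0,1],[0,0,0.14,0,0,0,1],[0,0,0.14,0,0,0,1],[0,0,0.14,0,0,0,1],[0,0,0.14,0,0,0,1],[0,0,0.14,0,0,0,1],[0,0,0.14,0,0,0,1],[0,0,0.11,0,0,0,1]], "squeeze": 20}}

```text
time_s: 1.0
tcp_pos: [0.2024, 0.6407, 0.2204]
eef_rot: [-179.4, -0.1, 179.2]
contact_force: [1.2, 0.0, 0.2]
gripper_width: 0.0878
```

```bash
cat > go.py <<'E'
import sys
from h import *
from scipy.spatial.transform import Rotation as Ro
st=r.get_state()
x,y,z=map(float,sys.argv[1:4])   # target TCP
yaw=float(sys.argv[4]) if len(sys.argv)>4 else -177.8
R=Ro.from_euler('xyz',st["eef_rot"],degrees=True); T=Ro.from_euler('xyz',[180,0,yaw],degrees=True)
print("t",round(st["time_s"],2),"tcp",st["tcp_pos"].round(4),"rot",st["eef_rot"].round(2),"w",round(st["gripper_width"],4),"F",st["contact_force"].round(1))
print("turn",(R.inv()*T).as_rotvec().round(4),"shift mm",(R.inv().apply(np.array([x,y,z])-st["tcp_pos"])*1000).round(1))
E
python3 go.py 0.628 0.259 0.2
```

```text
t 1.0 tcp [0.2024 0.6407 0.2204] rot [-1.7939e+02 -1.2000e-01  1.7921e+02] w 0.0878 F [1.2 0.  0.2]
turn [-0.0106 -0.0024 -0.0521] shift mm [-430.9 -375.6   23.5]
```

Request:
{"op": "step_arm", "data": {"deltas": [[-0.01,0,-0.05,-36,-31,0,1],[0,0,0,-36,-31,0,1],[0,0,0,-36,-31,0,1],[0,0,0,-36,-31,0,1],[0,0,0,-36,-31,0,1],[0,0,0,-36,-31,0,1],[0,0,0,-36,-31,0,1],[0,0,0,-36,-31,0,1],[0,0,0,-36,-31,0,1],[0,0,0,-36,-31,0,1]]}}

```text
time_s: 2.0
tcp_pos: [0.5778, 0.3328, 0.2154]
eef_rot: [-179.7, -0.4, -177.6]
contact_force: [0.8, 1.1, 0.2]
gripper_width: 0.0876
```

```bash
python3 go.py 0.628 0.259 0.12
```

```text
t 2.0 tcp [0.5778 0.3328 0.2154] rot [-179.68   -0.36 -177.63] w 0.0876 F [0.8 1.1 0.2]
turn [-0.0056 -0.0062  0.003 ] shift mm [-47.7 -75.2  95.6]
```

Request:
{"op": "step_arm", "data": {"deltas": [[-0.006,-0.006,0,-20,-32,10,1],[0,0,0,-20,-32,25,1],[0,0,0,-6,-8,30,1],[0,0,0,0,0,20,1],[0,0,0,0,0,0,1],[0,0,0,0,0,0,1]]}}

```text
time_s: 2.6
tcp_pos: [0.6328, 0.2526, 0.1254]
eef_rot: [-179.9, -0.1, -178.1]
contact_force: [0.4, 0.1, 1.0]
gripper_width: 0.0877
```

```bash
python3 go.py 0.628 0.259 0.017; python3 - <<'E'
from h import *
i=r.camera_info("wrist");im=r.capture("wrist")
print(i["vertical_fov"],i["cx"],i["cy"],i["view"].round(4))
print(proj(i,(.628,.259,.06)))
cv2.imwrite("pics/w1.png",im[:,:,::-1])
E
```

```text
t 2.6 tcp [0.6328 0.2526 0.1254] rot [-1.7990e+02 -1.4000e-01 -1.7814e+02] w 0.0877 F [0.4 0.1 1. ]
turn [-0.0018 -0.0024 -0.006 ] shift mm [  4.4   6.8 108.4]
68.21270568972113 252.7241026117598 195.60699247355316 [[-0.9995 -0.0325  0.0038  0.641 ]
 [-0.03    0.9562  0.2912 -0.2305]
 [-0.0131  0.291  -0.9566  0.2288]
 [ 0.      0.      0.      1.    ]]
(np.float64(258.8716664355518), np.float64(214.35509032880353))
```

View pics/w1.png

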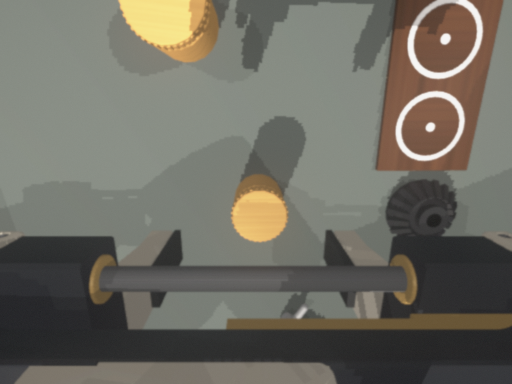

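The wrist view has the second canister's lid at (259,215), against a predicted (259,214), so the estimate holds. Descending now.

Request:
{"op": "step_arm", "data": {"deltas": [[0,0,0,4,7,5,1],[0,0,0,0,0,25,1],[0,0,0,0,0,25,1],[0,0,0,0,0,25,1],[0,0,0,0,0,20,1],[0,0,0,0,0,0,1],[0,0,0,0,0,0,1]]}}

```text
time_s: 3.35
tcp_pos: [0.6301, 0.2703, 0.0318]
eef_rot: [179.6, 0.6, -177.7]
contact_force: [0.3, 0.2, -0.3]
gripper_width: 0.0874
```

```bash
python3 go.py 0.628 0.259 0.017
```

```text
t 3.35 tcp [0.6301 0.2703 0.0318] rot [ 179.59    0.63 -177.69] w 0.0874 F [ 0.3  0.2 -0.3]
turn [0.0072 0.011  0.002 ] shift mm [  2.7 -11.3  14.7]
```

Request:
{"op": "step_arm", "data": {"deltas": [[0.007,0.011,0,2,-11,5,1],[0,0,0,0,0,7,1],[0,0,0,0,0,0,1],[0,0,0,0,0,0,1]]}}

```text
time_s: 3.75
tcp_pos: [0.6301, 0.2603, 0.0234]
eef_rot: [179.8, 0.3, -177.6]
contact_force: [-0.0, 0.2, -0.2]
gripper_width: 0.0876
```

```bash
python3 go.py 0.628 0.259 0.017
```

```text
t 3.75 tcp [0.6301 0.2603 0.0234] rot [ 179.83    0.25 -177.62] w 0.0876 F [-0.   0.2 -0.2]
turn [0.003  0.0044 0.0032] shift mm [ 2.2 -1.3  6.4]
```

Request:
{"op": "step_arm", "data": {"deltas": [[0.003,0.004,0,2,-1,6,1],[0,0,0,0,0,0,-0.2],[0,0,0,0,0,0,-0.2],[0,0,0,0,0,0,-0.2],[0,0,0,0,0,0,-0.2],[0,0,0,0,0,0,-0.2],[0,0,0,0,0,0,-0.2],[0,0,0,0,0,0,-0.2]], "squeeze": 20}}

```text
time_s: 4.55
tcp_pos: [0.6281, 0.2592, 0.0176]
eef_rot: [180.0, 0.0, -177.6]
contact_force: [1.1, -1.0, -0.9]
gripper_width: 0.0477
```

```bash
python3 go.py 0.4683 0.1092 0.12
```

```text
t 4.55 tcp [0.6281 0.2592 0.0176] rot [ 1.8000e+02  2.0000e-02 -1.7763e+02] w 0.0477 F [ 1.1 -1.  -0.9]
turn [0.0001 0.0003 0.0029] shift mm [ 165.8 -143.3 -102.5]
```

Request:
{"op": "step_arm", "data": {"deltas": [[0,0,0,0,0,-15,-0.5],[0,0,0,0,0,-30,-0.5],[0,0,0,0,0,-35,-0.5],[0,0,0,0,0,-25,-0.5],[0,0,0,15,-13,0,-0.5],[0,0,0,30,-26,0,-0.5],[0,0,0,40,-35,0,-0.5],[0,0,0,40,-35,0,-0.5],[0,0,0,15,-13,0,-0.5],[0,0,0,0,0,0,-0.5]]}}

```text
time_s: 5.55
tcp_pos: [0.49, 0.1295, 0.1309]
eef_rot: [-180.0, -0.1, -177.7]
contact_force: [1.3, 0.2, -3.3]
gripper_width: 0.0479
```

```bash
python3 go.py 0.4683 0.1092 0.1
```

```text
t 5.55 tcp [0.49   0.1295 0.1309] rot [-1.8000e+02 -7.0000e-02 -1.7767e+02] w 0.0479 F [ 1.3  0.2 -3.3]
turn [-0.     -0.0012  0.0022] shift mm [ 22.5 -19.4  30.9]
```

Request:
{"op": "step_arm", "data": {"deltas": [[0,0,0,15,-13,5,-0.5],[0,0,0,7,-6,15,-0.5],[0,0,0,0,0,20,-0.5],[0,0,0,0,0,20,-0.5],[0,0,0,0,0,10,-0.5],[0,0,0,0,0,0,-0.5],[0,0,0,0,0,0,-0.5]]}}

```text
time_s: 6.25
tcp_pos: [0.4724, 0.1117, 0.0653]
eef_rot: [179.7, 0.5, -177.6]
contact_force: [0.6, 0.0, -2.7]
gripper_width: 0.0474
```

```bash
python3 go.py 0.4683 0.1092 0.0245; python3 - <<'E'
from h import *
i=r.camera_info("wrist");im=r.capture("wrist")
cv2.imwrite("pics/w2.png",im[:,:,::-1])
i=r.camera_info("top");im=r.capture("top")
cv2.imwrite("pics/t2.png",im[:,:,::-1])
E
```

```text
t 6.25 tcp [0.4724 0.1117 0.0653] rot [ 179.71    0.46 -177.64] w 0.0474 F [ 0.6  0.  -2.7]
turn [0.005  0.008  0.0029] shift mm [ 4.5 -2.5 40.8]
```

View pics/w2.png

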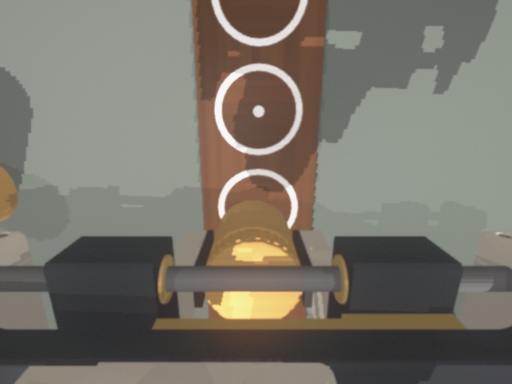

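Request:
{"op": "step_arm", "data": {"deltas": [[0.005,0.008,0.003,4,-2,10,-0.5],[0,0,0,0,0,12,-0.5],[0,0,0,0,0,8,-0.5],[0,0,0,0,0,0,-0.5],[0,0,0,0,0,0,-0.5]]}}

```text
time_s: 6.85
tcp_pos: [0.4693, 0.1103, 0.0353]
eef_rot: [179.9, 0.1, -177.8]
contact_force: [-0.3, -0.2, -3.7]
gripper_width: 0.0476
```

```bash
python3 go.py 0.4683 0.1092 0.0245; python3 - <<'E'
from h import *
i=r.camera_info("wrist")
im=r.capture("wrist")
for p in [(.4683,.1092,.006),(.4715,.034,.006),(.4745,-.0413,.006)]: print(np.round(proj(i,p),1))
cv2.imwrite("pics/w3.png",im[:,:,::-1])
E
```

```text
t 6.85 tcp [0.4693 0.1103 0.0353] rot [ 1.7991e+02  1.4000e-01 -1.7782e+02] w 0.0476 F [-0.3 -0.2 -3.7]
turn [ 0.0015  0.0024 -0.0003] shift mm [ 1.1 -1.1 10.8]
[255.4 222.2]
[255.2 111.9]
[255.3 -29.6]
```

View pics/w3.png

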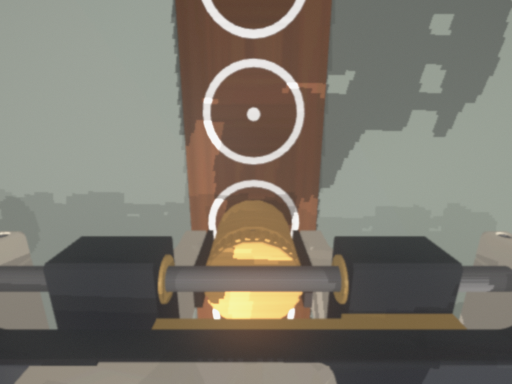

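Request:
{"op": "step_arm", "data": {"deltas": [[0.001,0.002,0,0.6,-0.5,6,-0.5],[0,0,0,0,0,4.5,-0.5],[0,0,0,0,0,0,-0.5],[0,0,0,0,0,0,-0.5]]}}

```text
time_s: 7.3
tcp_pos: [0.4692, 0.1101, 0.0247]
eef_rot: [179.9, 0.1, -177.8]
contact_force: [0.3, 0.1, -3.2]
gripper_width: 0.0475
```

```bash
python3 go.py 0.4687 0.1098 0.024
```

```text
t 7.3 tcp [0.4692 0.1101 0.0247] rot [ 1.7993e+02  8.0000e-02 -1.7782e+02] w 0.0475 F [ 0.3  0.1 -3.2]
turn [ 0.0013  0.0014 -0.0004] shift mm [ 0.5 -0.2  0.7]
```

Request:
{"op": "step_arm", "data": {"deltas": [[0,0,0,0.5,0,0.8,-0.5],[0,0,0,0,0,0.3,-0.5],[0,0,0,0,0,0,-0.5]]}}

```text
time_s: 7.6
tcp_pos: [0.4688, 0.1101, 0.0238]
eef_rot: [179.9, 0.1, -177.8]
contact_force: [-0.6, -0.3, -2.6]
gripper_width: 0.0477
```

Request:
{"op": "step_arm", "data": {"deltas": [[0,0,0,0,0,0,0.3],[0,0,0,0,0,0,0.6],[0,0,0,0,0,0,1],[0,0,0,0,0,0,1],[0,0,0,0,0,0,1]]}}

```text
time_s: 8.1
tcp_pos: [0.4704, 0.111, 0.0252]
eef_rot: [179.8, 0.3, -177.8]
contact_force: [-0.3, 0.7, 0.5]
gripper_width: 0.0821
```

```bash
python3 go.py 0.6964 0.1055 0.13
```

```text
t 8.1 tcp [0.4704 0.111  0.0252] rot [ 179.83    0.29 -177.77] w 0.0821 F [-0.3  0.7  0.5]
turn [0.0029 0.0051 0.0005] shift mm [-226.1  -14.  -103.7]
```

Request:
{"op": "step_arm", "data": {"deltas": [[0,0,0,0,0,-10,1],[0,0,0,0,0,-30,1],[0,0,0,0,0,-40,1],[0,0,0,0,0,-30,1],[0,0,0,-30,0,0,1],[0,0,0,-45,-4,0,1],[0,0,0,-45,-4,0,1],[0,0,0,-45,-4,0,1],[0,0,0,-30,0,0,1],[0,0,0,0,0,0,1]]}}

```text
time_s: 9.1
tcp_pos: [0.6723, 0.1053, 0.1507]
eef_rot: [179.7, 0.7, -177.6]
contact_force: [-0.8, 0.0, -1.1]
gripper_width: 0.0873
```

```bash
python3 go.py 0.6964 0.105 0.13; python3 - <<'E'
from h import *
i=r.camera_info("wrist");im=r.capture("wrist")
print(proj(i,(.6964,.105,.07)))
cv2.imwrite("pics/w4.png",im[:,:,::-1])
i=r.camera_info("top");im=r.capture("top")
cv2.imwrite("pics/t4.png",cv2.resize(im[90:260,150:390,::-1],None,fx=3.3,fy=3.3,interpolation=cv2.INTER_CUBIC))
E
```

```text
t 9.1 tcp [0.6723 0.1053 0.1507] rot [ 179.73    0.7  -177.59] w 0.0873 F [-0.8  0.  -1.1]
turn [0.0047 0.0122 0.0037] shift mm [-23.8  -1.4  21. ]
(np.float64(227.32858287854725), np.float64(199.2890019683569))
```

View pics/w4.png

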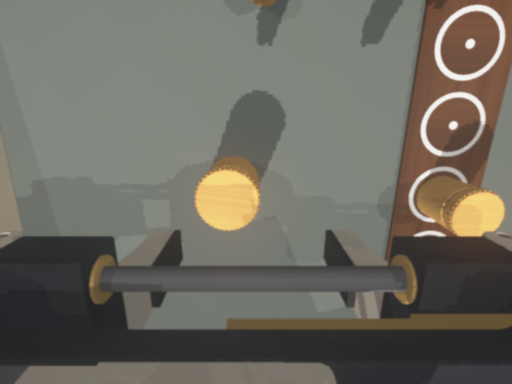

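View pics/t4.png

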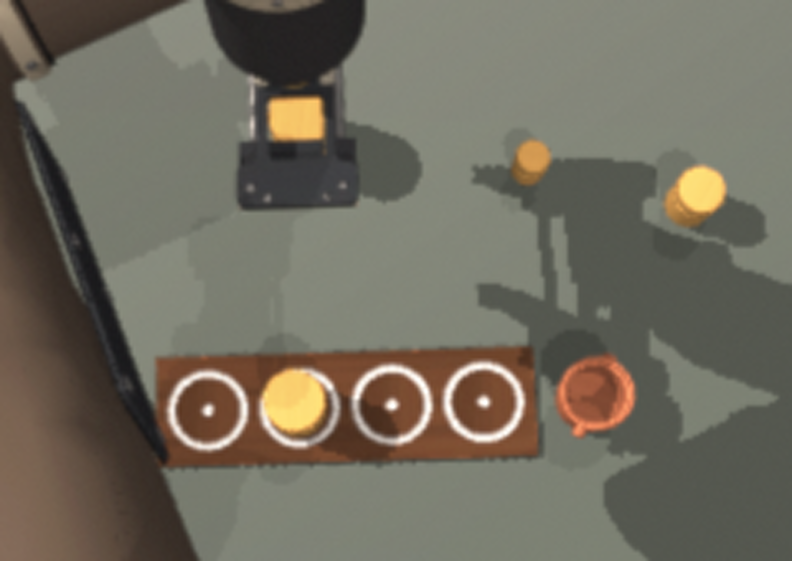

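The wrist view has the largest lid at (228,199), as predicted. The top view has the second canister standing on mark_2.

Request:
{"op": "step_arm", "data": {"deltas": [[0.005,0.012,0.003,-20,-2,5,1],[0,0,0,-4,0,20,1],[0,0,0,0,0,20,1],[0,0,0,0,0,0,1],[0,0,0,0,0,0,1]]}}

```text
time_s: 9.7
tcp_pos: [0.6893, 0.105, 0.1097]
eef_rot: [179.9, -0.0, -177.6]
contact_force: [0.6, -0.2, 0.8]
gripper_width: 0.0877
```

```bash
python3 go.py 0.6964 0.105 0.026
```

```text
t 9.7 tcp [0.6893 0.105  0.1097] rot [ 1.7995e+02 -2.0000e-02 -1.7765e+02] w 0.0877 F [ 0.6 -0.2  0.8]
turn [ 0.0009 -0.0003  0.0027] shift mm [-7.1 -0.3 83.7]
```

Request:
{"op": "step_arm", "data": {"deltas": [[0,0,0,-7,0,10,1],[0,0,0,0,0,15,1],[0,0,0,0,0,20,1],[0,0,0,0,0,20,1],[0,0,0,0,0,0,1],[0,0,0,0,0,0,1]]}}

```text
time_s: 10.3
tcp_pos: [0.6976, 0.1065, 0.0449]
eef_rot: [179.8, 0.3, -177.6]
contact_force: [-0.1, -1.1, 0.9]
gripper_width: 0.0874
```

```bash
python3 go.py 0.6964 0.105 0.026
```

```text
t 10.3 tcp [0.6976 0.1065 0.0449] rot [ 179.84    0.28 -177.58] w 0.0874 F [-0.1 -1.1  0.9]
turn [0.0028 0.0049 0.0039] shift mm [ 1.3 -1.5 18.9]
```

Request:
{"op": "step_arm", "data": {"deltas": [[0.003,0.005,0.003,1,-1.5,9,1],[0,0,0,0,0,9,1],[0,0,0,0,0,0,1],[0,0,0,0,0,0,1]]}}

```text
time_s: 10.7
tcp_pos: [0.6978, 0.1052, 0.0275]
eef_rot: [180.0, 0.1, -177.8]
contact_force: [-0.2, -0.3, 0.3]
gripper_width: 0.0877
```

Request:
{"op": "step_arm", "data": {"deltas": [[0,0,0,0,0,0,0],[0,0,0,0,0,0,0],[0,0,0,0,0,0,0],[0,0,0,0,0,0,0],[0,0,0,0,0,0,0],[0,0,0,0,0,0,0]], "squeeze": 30}}

```text
time_s: 11.3
tcp_pos: [0.6979, 0.1053, 0.0287]
eef_rot: [180.0, 0.2, -177.8]
contact_force: [0.3, 0.7, -1.1]
gripper_width: 0.0577
```

```bash
python3 go.py 0.466 0.1842 0.13
```

```text
t 11.3 tcp [0.6979 0.1053 0.0287] rot [ 179.96    0.18 -177.75] w 0.0577 F [ 0.3  0.7 -1.1]
turn [0.0007 0.0032 0.0008] shift mm [ 228.3   88.  -101.9]
```

Request:
{"op": "step_arm", "data": {"deltas": [[0,0,0,0,0,-15,-0.3],[0,0,0,0,0,-30,-0.3],[0,0,0,0,0,-35,-0.3],[0,0,0,0,0,-25,-0.3],[0,0,0,20,8,0,-0.3],[0,0,0,40,15,0,-0.3],[0,0,0,45,18,0,-0.3],[0,0,0,45,18,0,-0.3],[0,0,0,40,15,0,-0.3],[0,0,0,20,8,0,-0.3]]}}

```text
time_s: 12.3
tcp_pos: [0.4785, 0.1787, 0.1402]
eef_rot: [179.9, 0.0, -178.1]
contact_force: [-0.1, 1.1, -3.1]
gripper_width: 0.0579
```

```bash
python3 go.py 0.466 0.1842 0.1
```

```text
t 12.3 tcp [0.4785 0.1787 0.1402] rot [ 1.7992e+02  4.0000e-02 -1.7811e+02] w 0.0579 F [-0.1  1.1 -3.1]
turn [ 0.0013  0.0007 -0.0054] shift mm [12.3  5.9 40.2]
```

Request:
{"op": "step_arm", "data": {"deltas": [[0,0,0,8,4,5,-0.3],[0,0,0,3,2,15,-0.3],[0,0,0,0,0,15,-0.3],[0,0,0,0,0,10,-0.3],[0,0,0,0,0,0,-0.3],[0,0,0,0,0,0,-0.3]]}}

```text
time_s: 12.9
tcp_pos: [0.4663, 0.1864, 0.0974]
eef_rot: [179.7, 0.3, -177.9]
contact_force: [0.2, -0.2, -4.2]
gripper_width: 0.0578
```

```bash
python3 go.py 0.466 0.1842 0.035;  python3 - <<'E'
from h import *
i=r.camera_info("wrist");im=r.capture("wrist")
print(np.round(proj(i,(.4683,.1092,.066)),1),np.round(proj(i,(.4683,.1092,.006)),1),np.round(proj(i,(.4715,.034,.006)),1))
cv2.imwrite("pics/w5.png",im[:,:,::-1])
E
```

```text
t 12.9 tcp [0.4663 0.1864 0.0974] rot [ 179.7     0.29 -177.91] w 0.0578 F [ 0.2 -0.2 -4.2]
turn [ 0.0053  0.005  -0.002 ] shift mm [ 0.7 -2.5 62.4]
[255.5 110.2] [255.1 109.5] [254.8   6.2]
```

View pics/w5.png

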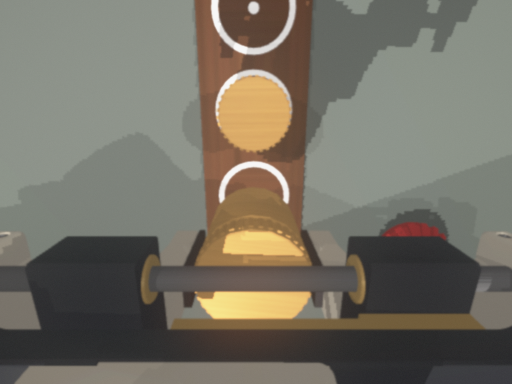

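Request:
{"op": "step_arm", "data": {"deltas": [[0.005,0.005,0,0.5,-2.5,10,-0.3],[0,0,0,0,0,15,-0.3],[0,0,0,0,0,15,-0.3],[0,0,0,0,0,10,-0.3],[0,0,0,0,0,0,-0.3],[0,0,0,0,0,0,-0.3]]}}

```text
time_s: 13.55
tcp_pos: [0.4682, 0.1839, 0.046]
eef_rot: [179.9, 0.1, -178.0]
contact_force: [0.3, -0.1, -4.0]
gripper_width: 0.0575
```

```bash
python3 go.py 0.466 0.1845 0.035
```

```text
t 13.55 tcp [0.4682 0.1839 0.046 ] rot [ 1.7994e+02  1.1000e-01 -1.7798e+02] w 0.0575 F [ 0.3 -0.1 -4. ]
turn [ 0.0011  0.0019 -0.0032] shift mm [ 2.2  0.7 11. ]
```

Request:
{"op": "step_arm", "data": {"deltas": [[0.001,0.002,0,2,0.5,6,-0.3],[0,0,0,0,0,4.5,-0.3],[0,0,0,0,0,0,-0.3],[0,0,0,0,0,0,-0.3]]}}

```text
time_s: 13.95
tcp_pos: [0.4669, 0.1851, 0.036]
eef_rot: [179.9, 0.1, -178.0]
contact_force: [0.7, -0.1, -4.8]
gripper_width: 0.0576
```

```bash
python3 go.py 0.466 0.1845 0.0345
```

```text
t 13.95 tcp [0.4669 0.1851 0.036 ] rot [ 1.7992e+02  1.0000e-01 -1.7796e+02] w 0.0576 F [ 0.7 -0.1 -4.8]
turn [ 0.0014  0.0017 -0.0028] shift mm [ 0.9 -0.6  1.5]
```

Request:
{"op": "step_arm", "data": {"deltas": [[0,0,0,0.8,-0.5,1,-0.3],[0,0,0,0,0,0.5,-0.3],[0,0,0,0,0,0.3,-0.3],[0,0,0,0,0,0,-0.3]]}}

```text
time_s: 14.35
tcp_pos: [0.4664, 0.1849, 0.0347]
eef_rot: [179.9, 0.2, -177.9]
contact_force: [0.1, -0.7, -3.6]
gripper_width: 0.0576
```

```bash
python3 go.py 0.466 0.1845 0.0345
```

```text
t 14.35 tcp [0.4664 0.1849 0.0347] rot [ 1.7987e+02  1.6000e-01 -1.7795e+02] w 0.0576 F [ 0.1 -0.7 -3.6]
turn [ 0.0023  0.0027 -0.0026] shift mm [ 0.4 -0.4  0.2]
```

Nearly down. I'll nudge it to contact and release.

Request:
{"op": "step_arm", "data": {"deltas": [[0,0,0,0,0,0.6,-0.3],[0,0,0,0,0,0.5,-0.3],[0,0,0,0,0,0,0.4],[0,0,0,0,0,0,0.7],[0,0,0,0,0,0,1],[0,0,0,0,0,0,1],[0,0,0,0,0,0,1]]}}

```text
time_s: 15.05
tcp_pos: [0.4682, 0.1862, 0.0356]
eef_rot: [179.8, 0.4, -177.9]
contact_force: [0.4, -0.3, 0.5]
gripper_width: 0.0858
```

```bash
python3 go.py 0.6426 -0.2108 0.13
```

```text
t 15.05 tcp [0.4682 0.1862 0.0356] rot [ 179.75    0.37 -177.88] w 0.0858 F [ 0.4 -0.3  0.5]
turn [ 0.0043  0.0065 -0.0014] shift mm [-160.2 -402.7  -95.1]
```

Request:
{"op": "step_arm", "data": {"deltas": [[0.004,0.006,0,0,0,-10,1],[0,0,0,0,0,-30,1],[0,0,0,0,0,-40,1],[0,0,0,0,0,-25,1],[0,0,0,-12,-30,0,1],[0,0,0,-18,-46,0,1],[0,0,0,-18,-46,0,1],[0,0,0,-18,-46,0,1],[0,0,0,-18,-46,0,1],[0,0,0,-18,-46,0,1]]}}

```text
time_s: 16.05
tcp_pos: [0.5835, -0.0708, 0.1471]
eef_rot: [180.0, 0.3, -177.2]
contact_force: [1.3, 0.5, 0.5]
gripper_width: 0.0875
```

```bash
python3 go.py 0.6426 -0.2108 0.12
```

```text
t 16.05 tcp [ 0.5835 -0.0708  0.1471] rot [ 179.97    0.3  -177.21] w 0.0875 F [1.3 0.5 0.5]
turn [0.0006 0.0052 0.0102] shift mm [ -52.  -142.7   27.3]
```

Request:
{"op": "step_arm", "data": {"deltas": [[0,0.005,0.01,-15,-42,0,1],[0,0,0,-15,-40,0,1],[0,0,0,-10,-28,5,1],[0,0,0,-3,-8,10,1],[0,0,0,0,0,10,1],[0,0,0,0,0,0,1]]}}

```text
time_s: 16.65
tcp_pos: [0.6332, -0.1981, 0.1183]
eef_rot: [180.0, -0.1, -178.2]
contact_force: [0.3, 0.3, 0.7]
gripper_width: 0.088
```

```bash
python3 go.py 0.6426 -0.2108 0.09; python3 - <<'E'
from h import *
i=r.camera_info("wrist");im=r.capture("wrist")
print(np.round(proj(i,(.6426,-.2108,.05)),1))
cv2.imwrite("pics/w6.png",im[:,:,::-1])
i=r.camera_info("top");im=r.capture("top")
cv2.imwrite("pics/t6.png",cv2.resize(im[90:260,150:390,::-1],None,fx=3.3,fy=3.3,interpolation=cv2.INTER_CUBIC))
E
```

```text
t 16.65 tcp [ 0.6332 -0.1981  0.1183] rot [ 1.7998e+02 -1.1000e-01 -1.7822e+02] w 0.088 F [0.3 0.3 0.7]
turn [ 0.0004 -0.002  -0.0074] shift mm [ -9.1 -13.   28.3]
[242.5 190.9]
```

View pics/w6.png

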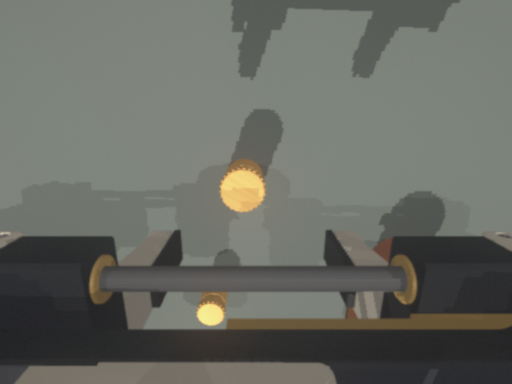

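View pics/t6.png

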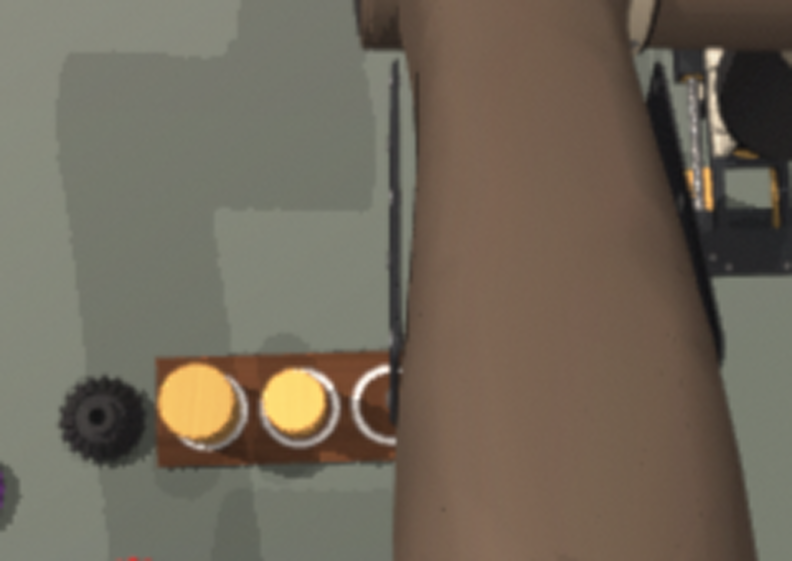

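The third lid is at (243,190), as predicted. The largest and second are upright on marks 1 and 2.

Request:
{"op": "step_arm", "data": {"deltas": [[0,0,-0.007,-9,-13,5,1],[0,0,0,0,0,15,1],[0,0,0,0,0,15,1],[0,0,0,0,0,0,1],[0,0,0,0,0,0,1]]}}

```text
time_s: 17.25
tcp_pos: [0.645, -0.2073, 0.0848]
eef_rot: [-180.0, 0.2, -177.4]
contact_force: [-0.7, -0.5, 0.0]
gripper_width: 0.0877
```

```bash
python3 go.py 0.6426 -0.2108 0.014
```

```text
t 17.25 tcp [ 0.645  -0.2073  0.0848] rot [-1.7997e+02  1.6000e-01 -1.7739e+02] w 0.0877 F [-0.7 -0.5  0. ]
turn [-0.0005  0.0028  0.0072] shift mm [ 2.7 -3.4 70.8]
```

Request:
{"op": "step_arm", "data": {"deltas": [[0,0.003,0.007,2.5,-3,10,1],[0,0,0,0,0,20,1],[0,0,0,0,0,20,1],[0,0,0,0,0,0,1],[0,0,0,0,0,0,1]]}}

```text
time_s: 17.75
tcp_pos: [0.6429, -0.2108, 0.0338]
eef_rot: [-179.9, 0.1, -177.8]
contact_force: [-0.7, -0.5, 0.7]
gripper_width: 0.0876
```

```bash
python3 go.py 0.6426 -0.2108 0.014
```

```text
t 17.75 tcp [ 0.6429 -0.2108  0.0338] rot [-1.7994e+02  9.0000e-02 -1.7784e+02] w 0.0876 F [-0.7 -0.5  0.7]
turn [-0.001   0.0015 -0.0006] shift mm [ 0.3 -0.  19.8]
```

Request:
{"op": "step_arm", "data": {"deltas": [[0,0,0,0,0,10,1],[0,0,0,0,0,9,1],[0,0,0,0,0,0,1],[0,0,0,0,0,0,1],[0,0,0,0,0,0,-0.5],[0,0,0,0,0,0,-0.5],[0,0,0,0,0,0,-0.5],[0,0,0,0,0,0,-0.5],[0,0,0,0,0,0,-0.5],[0,0,0,0,0,0,-0.5]], "squeeze": 20}}

```text
time_s: 18.75
tcp_pos: [0.645, -0.2111, 0.017]
eef_rot: [-179.9, 0.4, -177.8]
contact_force: [0.2, 0.3, -0.8]
gripper_width: 0.045
```

Request:
{"op": "step_arm", "data": {"deltas": [[0,0,0,0,0,0,-0.5],[0,0,0,0,0,0,-0.5],[0,0,0,0,0,0,-0.5]]}}

```text
time_s: 19.05
tcp_pos: [0.6444, -0.2112, 0.017]
eef_rot: [-179.9, 0.3, -177.8]
contact_force: [-0.0, 0.8, -0.3]
gripper_width: 0.0374
```

```bash
python3 go.py 0.4718 0.0347 0.12
```

```text
t 19.05 tcp [ 0.6444 -0.2112  0.017 ] rot [-179.9     0.33 -177.83] w 0.0374 F [-0.   0.8 -0.3]
turn [-0.0018  0.0057 -0.0005] shift mm [ 162.6  252.1 -104.4]
```

Request:
{"op": "step_arm", "data": {"deltas": [[0,0,0,0,0,-15,-0.7],[0,0,0,0,0,-30,-0.7],[0,0,0,0,0,-35,-0.7],[0,0,0,0,0,-25,-0.7],[0,0,0,15,23,0,-0.7],[0,0,0,28,43,0,-0.7],[0,0,0,28,43,0,-0.7],[0,0,0,28,43,0,-0.7],[0,0,0,28,43,0,-0.7],[0,0,0,20,32,0,-0.7]]}}

```text
time_s: 20.05
tcp_pos: [0.4891, 0.0092, 0.1307]
eef_rot: [-179.9, 0.6, -178.2]
contact_force: [1.0, 0.8, -2.2]
gripper_width: 0.0377
```

```bash
python3 go.py 0.4718 0.0347 0.09
```

```text
t 20.05 tcp [0.4891 0.0092 0.1307] rot [-179.94    0.6  -178.24] w 0.0377 F [ 1.   0.8 -2.2]
turn [-0.0011  0.0104 -0.0078] shift mm [16.9 26.1 40.5]
```

Request:
{"op": "step_arm", "data": {"deltas": [[0,0.01,-0.008,12,18,0,-0.7],[0,0,0,5,7,8,-0.7],[0,0,0,0,0,15,-0.7],[0,0,0,0,0,12,-0.7],[0,0,0,0,0,0,-0.7],[0,0,0,0,0,0,-0.7]]}}

```text
time_s: 20.65
tcp_pos: [0.4696, 0.0381, 0.0991]
eef_rot: [179.8, 0.4, -177.4]
contact_force: [-0.4, -0.1, -1.8]
gripper_width: 0.0374
```

```bash
python3 go.py 0.4718 0.0347 0.05
```

```text
t 20.65 tcp [0.4696 0.0381 0.0991] rot [ 179.84    0.44 -177.44] w 0.0374 F [-0.4 -0.1 -1.8]
turn [0.0028 0.0077 0.0064] shift mm [-1.7 -3.7 49.1]
```

Request:
{"op": "step_arm", "data": {"deltas": [[0.003,0.008,0.006,-2,-3.5,8,-0.7],[0,0,0,0,0,15,-0.7],[0,0,0,0,0,15,-0.7],[0,0,0,0,0,8,-0.7],[0,0,0,0,0,0,-0.7],[0,0,0,0,0,0,-0.7]]}}

```text
time_s: 21.25
tcp_pos: [0.4752, 0.0332, 0.0526]
eef_rot: [180.0, 0.1, -178.0]
contact_force: [0.1, 0.5, -2.1]
gripper_width: 0.0375
```

```bash
python3 go.py 0.4718 0.0347 0.023
```

```text
t 21.25 tcp [0.4752 0.0332 0.0526] rot [ 1.80e+02  1.00e-01 -1.78e+02] w 0.0375 F [ 0.1  0.5 -2.1]
turn [ 0.      0.0018 -0.0034] shift mm [ 3.4  1.6 29.6]
```

Request:
{"op": "step_arm", "data": {"deltas": [[0,0.002,-0.003,3,1.5,8,-0.7],[0,0,0,0,0,10,-0.7],[0,0,0,0,0,7,-0.7],[0,0,0,0,0,0,-0.7],[0,0,0,0,0,0,-0.7]]}}

```text
time_s: 21.75
tcp_pos: [0.4728, 0.0351, 0.0266]
eef_rot: [180.0, 0.1, -177.8]
contact_force: [0.4, 1.1, -2.5]
gripper_width: 0.0375
```

```bash
python3 go.py 0.4718 0.0347 0.023; python3 - <<'E'
from h import *
i=r.camera_info("wrist");im=r.capture("wrist")
print(np.round(proj(i,(.4715,.034,.006)),1),np.round(proj(i,(.4745,-.0413,.006)),1))
cv2.imwrite("pics/w7.png",im[:,:,::-1])
E
```

```text
t 21.75 tcp [0.4728 0.0351 0.0266] rot [ 1.7996e+02  9.0000e-02 -1.7779e+02] w 0.0375 F [ 0.4  1.1 -2.5]
turn [0.0007 0.0016 0.0002] shift mm [ 1.  -0.4  3.6]
[255.9 227.1] [256.1 111.9]
```

View pics/w7.png

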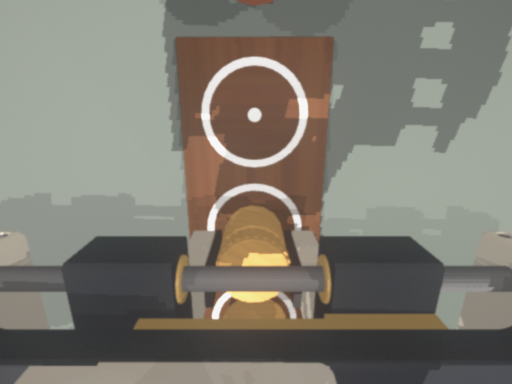

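Request:
{"op": "step_arm", "data": {"deltas": [[0,0.001,0,0.7,0,2,-0.7],[0,0,0,0,0,1,-0.7],[0,0,0,0,0,0.5,-0.7],[0,0,0,0,0,0,-0.7]]}}

```text
time_s: 22.2
tcp_pos: [0.4725, 0.0353, 0.0235]
eef_rot: [179.9, 0.1, -177.8]
contact_force: [-0.1, 0.6, -2.4]
gripper_width: 0.0375
```

```bash
python3 go.py 0.472 0.035 0.023
```

```text
t 22.2 tcp [0.4725 0.0353 0.0235] rot [ 1.7993e+02  9.0000e-02 -1.7779e+02] w 0.0375 F [-0.1  0.6 -2.4]
turn [0.0012 0.0016 0.0002] shift mm [ 0.5 -0.3  0.5]
```

Request:
{"op": "step_arm", "data": {"deltas": [[0,0,0,0.4,0,0.7,-0.7],[0,0,0,0,0,0.3,-0.7],[0,0,0,0,0,0,0],[0,0,0,0,0,0,0.4],[0,0,0,0,0,0,0.7],[0,0,0,0,0,0,1],[0,0,0,0,0,0,1],[0,0,0,0,0,0,1]]}}

```text
time_s: 23.0
tcp_pos: [0.4732, 0.0357, 0.0234]
eef_rot: [179.9, 0.2, -177.8]
contact_force: [-0.2, -0.3, -0.8]
gripper_width: 0.0784
```

```bash
python3 go.py 0.6726 -0.0785 0.12
```

```text
t 23.0 tcp [0.4732 0.0357 0.0234] rot [ 179.89    0.23 -177.76] w 0.0784 F [-0.2 -0.3 -0.8]
turn [0.0019 0.004  0.0008] shift mm [-195.1 -121.8  -96. ]
```

Request:
{"op": "step_arm", "data": {"deltas": [[0,0,0,0,0,-10,1],[0,0,0,0,0,-30,1],[0,0,0,0,0,-35,1],[0,0,0,0,0,-25,1],[0,0,0,-25,-15,0,1],[0,0,0,-40,-25,0,1],[0,0,0,-40,-25,0,1],[0,0,0,-40,-25,0,1],[0,0,0,-30,-19,0,1],[0,0,0,0,0,0,1]]}}

```text
time_s: 24.0
tcp_pos: [0.6588, -0.0707, 0.1373]
eef_rot: [179.9, 0.6, -177.5]
contact_force: [-1.1, -0.0, -0.7]
gripper_width: 0.0874
```

```bash
python3 go.py 0.6726 -0.0785 0.08; python3 - <<'E'
from h import *
i=r.camera_info("wrist");im=r.capture("wrist")
print(np.round(proj(i,(.6726,-.0785,.04)),1))
cv2.imwrite("pics/w8.png",im[:,:,::-1])
E
```

```text
t 24.0 tcp [ 0.6588 -0.0707  0.1373] rot [ 179.9     0.61 -177.48] w 0.0874 F [-1.1 -0.  -0.7]
turn [0.0017 0.0107 0.0055] shift mm [-12.8  -8.5  57.4]
[240.1 186.9]
```

View pics/w8.png

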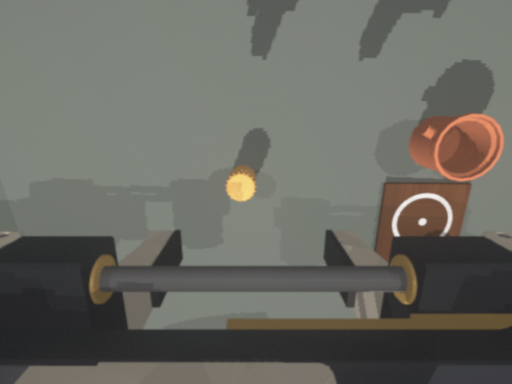

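The smallest lid is at (241,187), as predicted.

Request:
{"op": "step_arm", "data": {"deltas": [[0.002,0.01,0.005,-11,-8,5,1],[0,0,0,0,0,20,1],[0,0,0,0,0,20,1],[0,0,0,0,0,10,1],[0,0,0,0,0,0,1],[0,0,0,0,0,0,1]]}}

```text
time_s: 24.65
tcp_pos: [0.6659, -0.0757, 0.0852]
eef_rot: [180.0, 0.0, -177.7]
contact_force: [-0.2, 0.9, -0.3]
gripper_width: 0.0873
```

```bash
python3 go.py 0.6726 -0.0785 0.008
```

```text
t 24.65 tcp [ 0.6659 -0.0757  0.0852] rot [ 1.7996e+02  4.0000e-02 -1.7772e+02] w 0.0873 F [-0.2  0.9 -0.3]
turn [0.0008 0.0007 0.0013] shift mm [-6.5 -3.1 77.2]
```

Request:
{"op": "step_arm", "data": {"deltas": [[0,0,0,-6.5,-3,10,1],[0,0,0,0,0,20,1],[0,0,0,0,0,20,1],[0,0,0,0,0,5,1],[0,0,0,0,0,0,1],[0,0,0,0,0,0,1]]}}

```text
time_s: 25.25
tcp_pos: [0.6773, -0.0781, 0.0331]
eef_rot: [180.0, 0.5, -177.6]
contact_force: [0.7, 0.3, -0.2]
gripper_width: 0.0877
```

```bash
python3 go.py 0.6726 -0.0785 0.009
```

```text
t 25.25 tcp [ 0.6773 -0.0781  0.0331] rot [ 179.95    0.52 -177.61] w 0.0877 F [ 0.7  0.3 -0.2]
turn [0.0008 0.0091 0.0032] shift mm [ 4.9 -0.2 24. ]
```

Request:
{"op": "step_arm", "data": {"deltas": [[0.001,0.009,0.003,5,0,8,1],[0,0,0,0,0,10,1],[0,0,0,0,0,4,1],[0,0,0,0,0,0,1],[0,0,0,0,0,0,1]]}}

```text
time_s: 25.75
tcp_pos: [0.6733, -0.0782, 0.0115]
eef_rot: [-180.0, 0.1, -177.8]
contact_force: [-0.7, 0.0, 0.5]
gripper_width: 0.0876
```

```bash
python3 go.py 0.6726 -0.0785 0.009
```

```text
t 25.75 tcp [ 0.6733 -0.0782  0.0115] rot [-1.7999e+02  1.5000e-01 -1.7778e+02] w 0.0876 F [-0.7  0.   0.5]
turn [-0.0001  0.0026  0.0003] shift mm [ 0.7 -0.3  2.5]
```

Request:
{"op": "step_arm", "data": {"deltas": [[0,0.002,0,0.7,0,2.5,1],[0,0,0,0,0,0,-0.7],[0,0,0,0,0,0,-0.7],[0,0,0,0,0,0,-0.7],[0,0,0,0,0,0,-0.7],[0,0,0,0,0,0,-0.7],[0,0,0,0,0,0,-0.7],[0,0,0,0,0,0,-0.7],[0,0,0,0,0,0,-0.7],[0,0,0,0,0,0,-0.7]], "squeeze": 15}}

```text
time_s: 26.75
tcp_pos: [0.6732, -0.0782, 0.0097]
eef_rot: [-180.0, 0.1, -177.8]
contact_force: [0.6, -0.7, 0.7]
gripper_width: 0.0278
```

Request:
{"op": "step_arm", "data": {"deltas": [[0,0,0,0,0,0,-0.8],[0,0,0,0,0,0,-0.8],[0,0,0,0,0,0,-0.8]]}}

```text
time_s: 27.05
tcp_pos: [0.6732, -0.0782, 0.0097]
eef_rot: [-180.0, 0.1, -177.8]
contact_force: [-0.2, 0.4, -0.1]
gripper_width: 0.0273
```

```bash
python3 go.py 0.475 -0.0403 0.12
```

```text
t 27.05 tcp [ 0.6732 -0.0782  0.0097] rot [-1.7999e+02  1.0000e-01 -1.7777e+02] w 0.0273 F [-0.2  0.4 -0.1]
turn [-0.0001  0.0018  0.0005] shift mm [ 196.3   45.5 -110.6]
```

Request:
{"op": "step_arm", "data": {"deltas": [[0,0,0,0,0,-15,-0.9],[0,0,0,0,0,-30,-0.9],[0,0,0,0,0,-35,-0.9],[0,0,0,0,0,-25,-0.9],[0,0,0,20,5,0,-0.9],[0,0,0,40,10,0,-0.9],[0,0,0,42,10,0,-0.9],[0,0,0,40,9,0,-0.9],[0,0,0,30,7,0,-0.9],[0,0,0,0,0,0,-0.9]]}}

```text
time_s: 28.05
tcp_pos: [0.4944, -0.0441, 0.1263]
eef_rot: [180.0, 0.4, -177.8]
contact_force: [-0.2, -0.6, -0.9]
gripper_width: 0.0275
```

```bash
python3 go.py 0.475 -0.0403 0.08
```

```text
t 28.05 tcp [ 0.4944 -0.0441  0.1263] rot [ 179.99    0.42 -177.83] w 0.0275 F [-0.2 -0.6 -0.9]
turn [ 0.0002  0.0073 -0.0005] shift mm [19.6  4.5 46.2]
```

Request:
{"op": "step_arm", "data": {"deltas": [[0,0.007,0,14,3,0,-0.9],[0,0,0,5,1,10,-0.9],[0,0,0,0,0,15,-0.9],[0,0,0,0,0,15,-0.9],[0,0,0,0,0,0,-0.9],[0,0,0,0,0,0,-0.9]]}}

```text
time_s: 28.65
tcp_pos: [0.4762, -0.04, 0.0871]
eef_rot: [179.9, 0.3, -177.8]
contact_force: [-0.0, 0.5, -0.5]
gripper_width: 0.028
```

```bash
python3 go.py 0.475 -0.0403 0.03
```

```text
t 28.65 tcp [ 0.4762 -0.04    0.0871] rot [ 179.93    0.31 -177.79] w 0.028 F [-0.   0.5 -0.5]
turn [0.0012 0.0055 0.0001] shift mm [ 1.5 -0.3 57.1]
```

Request:
{"op": "step_arm", "data": {"deltas": [[0.001,0.005,0,1,0,10,-0.9],[0,0,0,0,0,15,-0.9],[0,0,0,0,0,15,-0.9],[0,0,0,0,0,12,-0.9],[0,0,0,0,0,0,-0.9],[0,0,0,0,0,0,-0.9]]}}

```text
time_s: 29.25
tcp_pos: [0.4777, -0.0398, 0.0334]
eef_rot: [180.0, 0.1, -177.8]
contact_force: [-0.3, 0.2, -1.3]
gripper_width: 0.0277
```

```bash
python3 go.py 0.475 -0.0403 0.0155; python3 - <<'E'
from h import *
i=r.camera_info("wrist");im=r.capture("wrist")
print(np.round(proj(i,(.4745,-.0413,.006)),1))
cv2.imwrite("pics/w9.png",im[:,:,::-1])
E
```

```text
t 29.25 tcp [ 0.4777 -0.0398  0.0334] rot [ 1.7998e+02  1.5000e-01 -1.7781e+02] w 0.0277 F [-0.3  0.2 -1.3]
turn [ 0.0004  0.0025 -0.0002] shift mm [ 2.8 -0.4 17.9]
[258.6 222.8]
```

View pics/w9.png

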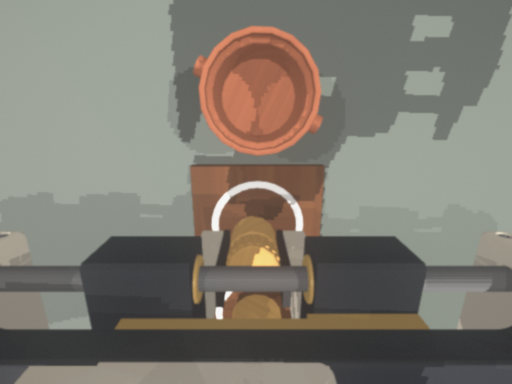

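Request:
{"op": "step_arm", "data": {"deltas": [[0,0.002,0,2.3,0,7,-0.9],[0,0,0,0,0,6,-0.9],[0,0,0,0,0,3,-0.9],[0,0,0,0,0,0,-0.9],[0,0,0,0,0,0,-0.9]]}}

```text
time_s: 29.8
tcp_pos: [0.4764, -0.0395, 0.0176]
eef_rot: [179.9, 0.2, -177.8]
contact_force: [1.5, -0.1, -0.2]
gripper_width: 0.0278
```

```bash
python3 go.py 0.475 -0.0403 0.0155
```

```text
t 29.8 tcp [ 0.4764 -0.0395  0.0176] rot [ 179.93    0.19 -177.81] w 0.0278 F [ 1.5 -0.1 -0.2]
turn [ 0.0012  0.0033 -0.0001] shift mm [ 1.4 -0.7  2.1]
```

Request:
{"op": "step_arm", "data": {"deltas": [[0,0.003,0,1,-0.7,1.2,-0.9],[0,0,0,0,0,0.6,-0.9],[0,0,0,0,0,0,-0.9]]}}

```text
time_s: 30.1
tcp_pos: [0.4756, -0.0403, 0.016]
eef_rot: [179.9, 0.0, -177.8]
contact_force: [0.4, 0.1, -1.1]
gripper_width: 0.0274
```

```bash
python3 go.py 0.475 -0.0403 0.0155
```

```text
t 30.1 tcp [ 0.4756 -0.0403  0.016 ] rot [ 1.7992e+02  4.0000e-02 -1.7780e+02] w 0.0274 F [ 0.4  0.1 -1.1]
turn [ 0.0013  0.0007 -0.    ] shift mm [ 0.6 -0.   0.5]
```

Next I release, lift, and back away to clear the top view.

Request:
{"op": "step_arm", "data": {"deltas": [[0,0,0,0.4,0,0.6,-0.9],[0,0,0,0,0,0.3,-0.9],[0,0,0,0,0,0,-0.2],[0,0,0,0,0,0,0.2],[0,0,0,0,0,0,0.6],[0,0,0,0,0,0,1],[0,0,0,0,0,0,1],[0,0,0,0,0,0,1]]}}

```text
time_s: 30.9
tcp_pos: [0.4758, -0.0401, 0.0157]
eef_rot: [179.9, 0.1, -177.8]
contact_force: [-0.4, 0.1, 0.3]
gripper_width: 0.0696
```

Request:
{"op": "step_arm", "data": {"deltas": [[0,0,0,0,0,-10,1],[0,0,0,0,0,-30,1],[0,0,0,0,0,-40,1],[0,0,0,0,0,-45,1],[0,0,0,0,0,-40,1],[0,0,0,0,-30,0,1],[0,0,0,0,-45,0,1],[0,0,0,0,-45,0,1],[0,0,0,0,-45,0,1],[0,0,0,0,-45,0,1]]}}

```text
time_s: 31.9
tcp_pos: [0.4851, -0.2536, 0.1979]
eef_rot: [-180.0, 0.6, -177.2]
contact_force: [1.0, 1.0, -0.3]
gripper_width: 0.0878
```

Request:
{"op": "step_arm", "data": {"deltas": [[0,0,0,0,-45,0,1],[0,0,0,0,-45,0,1],[0,0,0,0,-45,0,1],[0,0,0,0,-30,0,1],[0,0,0,0,0,0,1],[0,0,0,0,0,0,1]]}}

```text
time_s: 32.5
tcp_pos: [0.4901, -0.4311, 0.2019]
eef_rot: [-179.9, 0.7, -177.5]
contact_force: [-0.8, 0.5, 0.9]
gripper_width: 0.0876
```

```bash
python3 - <<'E'
from h import *
im=r.capture("top");im2=r.capture("scene")
cv2.imwrite("pics/tf.png",cv2.resize(im[180:250,160:360,::-1],None,fx=4,fy=4,interpolation=cv2.INTER_CUBIC))
cv2.imwrite("pics/sf.png",cv2.resize(im2[130:250,130:390,::-1],None,fx=3,fy=3,interpolation=cv2.INTER_CUBIC))
E
```

```text
(no output)
```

View pics/tf.png

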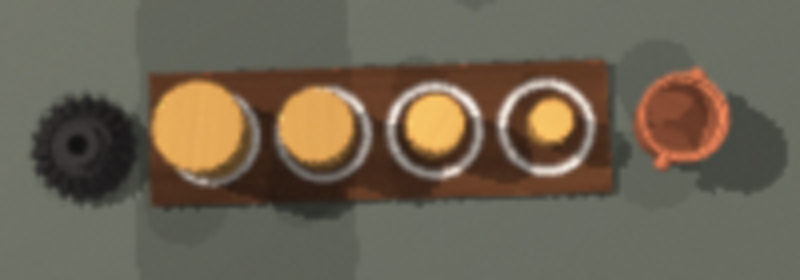

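View pics/sf.png

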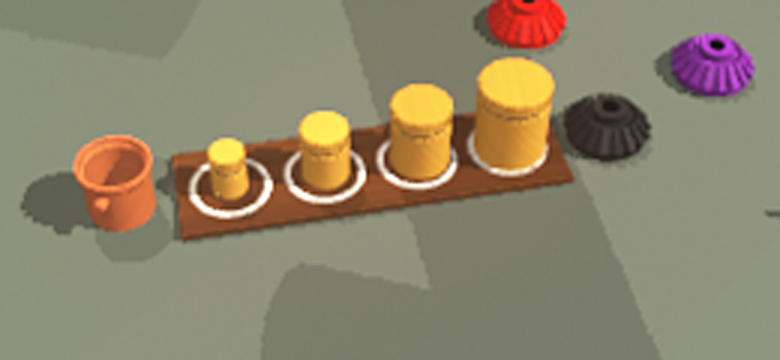

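```bash
python3 - <<'E'
from h import *
t=r.camera_info("top");s=r.camera_info("scene")
def pb(x,y):return (x+.5)/4-.5+160,(y+.5)/4-.5+180
def ps(x,y):return (x+.5)/3-.5+130,(y+.5)/3-.5+130
M=[((.4665,.1829),(.4649,.1845)),((.4689,.1082),(.4678,.1101)),((.4723,.0329),(.4707,.0351)),((.475,-.0424),(.4739,-.0402))]
for m,a,b,z in zip(M,[(198,127),(316.5,126.5),(435.5,124),(552,121)],[(515.5,84),(421.5,104.5),(324,130.5),(226,152)],(.076,.066,.056,.046)):
    print(((ray(t,*pb(*a),z)-m[0])*1000).round(1),((ray(s,*ps(*b),z)-m[1])*1000).round(1))
E
```

```text
[-0.7  1. ] [3.5 0.5]
[-1.   1.5] [1.2 1.6]
[-1.   0.9] [4.4 0.2]
[-0.   0.5] [ 2.2 -0. ]
```

```bash
python3 -c "
from plant import r
print(r.get_state()['time_s']);print(r.close_job())"
```

```text
32.6
the job is handed in; nothing more can be done
None
```

I placed all four canisters in order of size, with the largest on mark_1 beside the iron gear, then second, third, and the smallest on mark_4 beside the copper cup holder. I handed the job in at 32.6 s with the gripper open and well clear.

- **Position:** In the last top picture each canister stands upright inside its ring, about 0.5 to 2 mm from the centre. The scene camera gave 2 to 4.5 mm. Almost all of that was across the strip, along x, and there the two cameras disagree by up to about 5 mm. I put this down to reading lid centres by eye in a slanted view, and did not resolve it further.
- **Other objects:** The gear and cup holder show in the same pixels as before, and I did not touch the purple and red look-alikes.
- **Forces:** The readings at the end of each move stayed under about 5 N.

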